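# Start the watch-parts cleaner

## Task

On the watchmaker's bench, start the parts cleaner using closed fingers only, without gripping or lifting anything: push its half-open lid down until it is fully shut, then tip the rocker switch fully over by pressing down its raised end, then press the big round start button all the way down, hold it there for about half a second, and let go. Keep to that order, never press the small round drain button, do not open the lid further, leave the things standing around undisturbed, and finish with the hand clear.

Things in the scene. Friction and masses are not known exactly. Their poses are not given: they have to be found in the camera images.
- cleaner: Fixed parts cleaner, white, 240 (x) by 360 (y) by 120 mm high; position and yaw vary. Origin: centre of underside, on the bench; z up. Its -y half is the tub with the lid; its +y half is a flat deck 120 mm above the bench with three controls in a row along the cleaner's x (about -66, 0, +66 mm; y about 95 mm), in an order that varies. Controls share its yaw.
- lid (a joint): Lid angle in rad: 0 shut, starts 0.3 to 0.6 (half open), hard stop 1.0. The hinge runs along the cleaner's y at the lid's far (+x) edge, so the open lid rises toward the robot. Friction hinge (0.5 N m): stays where it is left; 1 to 4 N near the free edge pushes it down.
- lid_push (a point): Where to push the lid: on its upper face, mid-width, 35 mm in from the free edge, 165 mm from the hinge line; moves with the lid. Lid: plain flat metal plate 200 (x) by 180 (y) by 8 mm. Shut, its upper face is level, 130 mm above the bench. Site z axis: the lid's upward normal.
- lid_hinge (a point): Middle of the lid's hinge line, fixed on the cleaner 120 mm above the bench. When the lid is shut, lid_push lies 165 mm from here toward the cleaner's -x and 10 mm higher.
- rocker (a joint): Rocker switch angle in rad: 0 off (as at the start), 0.4 fully on (hard stop). It stays where it is left (friction 0.04 N m, 2 to 4 N at the end).
- rocker_push (a point): On the rocker's upper face near the end raised while off (toward the cleaner's -y, the lid), 24 mm from the pivot, 6 mm from that end; moves with it. Flat metal paddle 30 (x) by 60 (y) by 8 mm on a black frame 42 by 72 by 5 mm, pivot line along the cleaner's x. The point starts 26 mm above the deck; fully on it is 16 mm above it.
- start (a joint): Travel of the big start button in m: 0 released, 0.008 fully down (spring, about 5 N there); springs back up by itself.
- start_top (a point): Centre of the top of the big start button's cap: plain metal disc, 40 mm diameter, the larger of the two round buttons, 24 mm above the deck when up, in a black round housing 56 mm across, 12 mm high. Pressed straight down; moves with the cap.
- drain (a joint): Travel of the small drain button in m: 0 released, 0.006 fully down. Must not be pressed.
- drain_top (a point): Centre of the top of the small drain button's cap: plain metal disc, 18 mm diameter, 22 mm above the deck, in a black round housing 34 mm across, 12 mm high. Not to be pressed.
- loupe: Loose black eye loupe, 30 mm diameter, 34 mm tall, standing on the deck near the cleaner's +y edge, about 60 mm beside the row of controls. Origin: centre of its underside. Leave alone.
- pot: Loose yellow pot, 62 mm diameter, 34 mm high, on the bench at the cleaner's +y side. Origin: centre of its underside. Leave alone.
- parts_tray: Loose grey divided tray 90 by 70 by 22 mm on the bench at the cleaner's -y side. Origin: centre of its underside. Leave alone.
- driver: Loose screwdriver 130 mm long lying on the bench beyond the cleaner. Leave alone.

How it is judged (in metres and radians):
On the way, in this order (a step that is already met when the one before it is completed fails the run):
1. the lid is pushed fully shut (value of joint lid below 0.03 rad), for 0.1 s.
2. the rocker is tipped fully on, the lid staying shut (value of joint rocker above 0.32 rad and value of joint lid below 0.04 rad), for 0.1 s.
3. the start button is pressed down with the lid shut and the rocker on (all of step 2 and value of joint start above 0.006 m), for 0.2 s.
At the end, for the whole second after the job is handed in: Lid shut (under 0.04 rad), rocker on (over 0.32 of 0.4 rad), the start button back up (under 2 mm), drain button up, each bystander within 20 mm of its start, hand clear (all of step 2 and value of joint each of start, drain below 0.002 m and distance of each of loupe, pot, parts_tray, driver from where it was at the start of the episode below 0.02 m); the robot touches nothing.
It fails at once if the rocker was switched on before the lid was shut (value of joint rocker above 0.15 rad and value of joint lid above 0.05 rad).
It fails at once if the start button was pressed before the lid was shut and the rocker on (value of joint start above 0.004 m and (value of joint lid above 0.05 rad or value of joint rocker below 0.3 rad)).
It fails at once if the drain button was pressed (value of joint drain above 0.003 m).
It fails at once if the lid was opened further (value of joint lid above 0.7 rad).
It fails at once if a bystander was lifted, carried or knocked away (distance of any of loupe, pot, parts_tray, driver from where it was at the start of the episode above 0.02 m).
It also fails if it takes over 45 s, if anything falls off the work surface, if the arm or the gripper's body presses on something with over 40 N, if the wrist force passes 120 N, or if a joint passes its speed limit or range.

## Robot

A 6-joint arm with a two-finger parallel gripper is mounted at the origin on the work surface. World frame = base frame: x ahead of the robot, y to its left, z up, the work surface at z = 0. Lengths are in m, angles in degrees, forces in N, time in s.
With the tool pointing down it reaches from about 0.4 to 0.825 m from the base axis. Payload 7 kg.
Tool frame: the origin (TCP) lies midway between the tips of the shut fingers; the grasp point (between the pads) lies 19 mm behind it (r.grip_depth is the distance from the TCP to the grasp point, in m); z points along the fingers, y is the line along which they close (so a half turn about z gives the same grasp; the last joint's range is limited). The gripper opens to 88 mm and grips with 3 to 60 N. Pads are 19 mm wide; open, the fingers measure 130 mm over their backs; the gripper's body (78 mm by 193 mm) begins 47 mm behind the grasp point.
Start: joints at [80.965, 20.546, 0.682, 0, -70.136, -16.507], TCP at [0.291, 0.609, 0.227] pointing down, gripper open.
Joint ranges: [-176.03, 176.03], [-82.01, 121.73], [-58.28, 71.71], [-173.87, 95.51], [-174.79, -0.11], [-173.66, 173.66]. Speed limits (degrees/s): [136.94, 136.94, 172.46, 180, 180, 180].

## Interface

Orientations are given as [roll, pitch, yaw] about the fixed x, y, z axes, in that order (R = Rz(yaw) Ry(pitch) Rx(roll)).
In Python, from plant import r, capture, close_job, search_frame, outline_of gives the robot as it stands.
- The arm moves only by the shell command python3 -m creep 'ROWS' [FORCE]. ROWS is JSON, a list of rows, each a list of 7 numbers: the finger opening in mm, from 0 to 87.6, then the shift along the world's x, y, z in units of 25 mm (1.0 is 25 mm), then the turn, a rotation vector about the world's x, y, z in degrees. In form: [[hand, x, y, z, ax, ay, az], ...]. A call has 1 to 8 rows; each row shifts and turns the commanded pose from where the row before left it; what a row does not reach is not made up. A row lasts 1/12 s, in which the tool goes at most 41.7 mm and 7.16 degrees, less where a joint would pass 70% of its speed; a pose out of reach is approached as far as the arm can. A call is refused whole if a number of a shift passes 1 or a number of a turn 7.16, either way. A call with a gripper value outside its range is refused whole. The fingers move at their own pace and stop on an object; FORCE is the grip in N (left out, the last holds). Time passes only in rows, so rows that do not move let the fingers close. It gives the time, the measured TCP pose, the force, the opening and the grip force at its end, in the units of the state.
- r.get_state(): the state, without advancing time (a new reading comes with each control period).
- capture(name): name is "scene" or "top"; returns a dict with "frame" (480x640x3 uint8, red, green, blue), "K" (3x3 intrinsics, pixels), "origin" and "rotation" of the camera in the world. Camera axes: x right, y down, z forward; pixel columns grow to the right and rows downward; lengths in m; the calibration is good to about 2 mm. A picture is of the moment at which its call begins. There is no depth.
- close_job(): hands the job in; it is judged then, once.
Trained networks look in a picture, given as the dict that the camera call returned (one of the last four; its "shot" number tells which), for a name from the list of things; names that differ only in an ending like _2 or _b are one class to them, and where a whole thing is asked for, a point or a joint stands for the part that bears it (a point fixed in the world has none). Each returns a list of dicts, best first, with "conf" (0 to 1); they miss things now and then, are a little off and sometimes report something else, mostly with a low value. They report only what shows in the picture. A call takes as long as a camera call.
- search_frame(picture, target): "bbox" ([left, top, right, bottom] in pixels, round what is visible of it).
- outline_of(picture, target): "region" (480x640 bool, what is visible of it) and "bbox" ([left, top, right, bottom] in pixels, round what is visible of it).
The state is a dict: "time_s": time; "joints": joint angles; "qd": joint speeds; "joint_torque": joint torques, N m; "tcp_pos": TCP position; "eef_rot": TCP orientation; "contact_force": force on the tool from outside, world axes, zero at the start; "moment": the same for the moment, N m; "gripper_width": finger opening in m; "gripper_force": force on a finger pad.
Only numpy, scipy, OpenCV 4.12 (cv2) and the standard library are available. Lean on these libraries where they do the work, as an engineer would, in place of code of your own. Each camera call takes 0.05 s, during which the arm holds its last target. There are 200 camera calls.

## Working session

There is one attempt and no reset: what is moved stays moved. The work goes in short steps, Python scripts to look and compute and a shell command to move; the robot and the scene stay as the last step left them, time stands still between calls to the robot, and variables do not carry over. Pictures are saved under pics/ and viewed, at most 10 in all, crops included, and the job is handed in when it is done.

```bash
mkdir -p pics
cat > h.py <<'E'
import numpy as np, cv2
from plant import r, capture, search_frame, outline_of
def ray(c,u,v):
    d=np.array(c["rotation"])@np.linalg.inv(c["K"])@np.array([u,v,1.0]); return np.array(c["origin"]),d/np.linalg.norm(d)
def at_z(c,u,v,z):
    o,d=ray(c,u,v); return o+d*(z-o[2])/d[2]
def tri(c1,p1,c2,p2):
    (a,d),(b,e)=ray(c1,*p1),ray(c2,*p2)
    s=np.linalg.lstsq(np.c_[d,-e],b-a,rcond=None)[0]; p,q=a+d*s[0],b+e*s[1]
    return (p+q)/2,np.linalg.norm(p-q)
def proj(c,p):
    q=np.array(c["K"])@np.array(c["rotation"]).T@(np.array(p)-c["origin"]); return q[:2]/q[2]
E
cat > look.py <<'E'
from h import *
np.set_printoptions(precision=4,suppress=True)
C={n:capture(n) for n in("scene","top")}
for n,c in C.items():
    cv2.imwrite(f"pics/{n}0.png",c["frame"][:,:,::-1]); print(n,c["origin"],c["rotation"].tolist() if hasattr(c["rotation"],"tolist") else c["rotation"])
    for t in["cleaner","lid","rocker","start","drain","loupe","pot","parts_tray"]:
        print(n,t,[(np.round(o["bbox"],1).tolist(),round(o["conf"],2)) for o in search_frame(c,t)[:3]])
print(r.get_state())
E
python3 look.py
```

```text
scene [1.1432 0.4729 0.5523] [-121.60407089144452, -0.15174455163383013, 129.0008029149963]
scene cleaner [([325.1, 222.2, 346.0, 231.8], 0.71), ([176.7, 152.6, 395.8, 326.7], 0.59), ([347.8, 209.7, 357.6, 214.8], 0.42)]
scene lid [([192.7, 151.2, 319.0, 245.8], 0.63)]
scene rocker [([296.5, 230.4, 334.5, 254.7], 0.72)]
scene start [([325.6, 224.5, 347.5, 233.0], 0.85), ([191.5, 150.6, 314.6, 249.1], 0.4)]
scene drain []
scene loupe [([338.7, 240.5, 357.4, 266.2], 0.64)]
scene pot [([389.2, 280.7, 423.7, 308.0], 0.88)]
scene parts_tray [([152.2, 234.0, 183.3, 266.9], 0.66)]
top [0.5093 0.0406 1.0678] [-174.6701156116377, 0.762399866396045, -89.86714027275283]
top cleaner [([270.9, 162.0, 491.9, 324.7], 0.7)]
top lid [([362.3, 171.6, 492.7, 283.0], 0.9)]
top rocker [([305.4, 203.8, 336.3, 226.5], 0.94)]
top start [([311.4, 241.2, 338.2, 263.5], 0.89), ([268.9, 161.0, 492.9, 326.0], 0.67)]
top drain [([325.8, 282.7, 337.9, 294.1], 0.44)]
top loupe [([277.2, 210.4, 293.9, 228.8], 0.68)]
top pot [([241.8, 262.3, 274.8, 295.6], 0.68), ([312.9, 242.7, 339.3, 263.2], 0.34)]
top parts_tray [([469.7, 169.8, 521.8, 221.1], 0.89)]
{'time_s': 0.9, 'joints': array([ 80.966 ,  20.5435,   0.6821,  -0.0003, -70.1366, -16.5078]), 'qd': array([-0.146 ,  0.1047,  0.0607,  0.1074, -0.0147,  0.0653]), 'joint_torque': array([  0.0034, -58.2362,  29.33  ,   7.0019,   0.0126,  -0.    ]), 'tcp_pos': array([0.291 , 0.609 , 0.2266]), 'eef_rot': array([-179.9982,    0.0008,  -25.5419]), 'contact_force': array([ 0.1994, -0.4895,  0.0018]), 'moment': array([ 0.0086, -0.0439,  0.0074]), 'gripper_force': 0.0, 'gripper_width': 0.08780914970012989}
```

```bash
sed -i 's/^from plant/from scipy.spatial.transform import Rotation as Ro\nfrom plant/; s/np.array(c\["rotation"\])/M(c)/g' h.py; echo 'def M(c): return Ro.from_euler("xyz",c["rotation"],degrees=True).as_matrix()' >> h.py
python3 - <<'E'
import cv2
a=cv2.imread("pics/scene0.png")[130:340,140:440]; b=cv2.imread("pics/top0.png")[140:340,230:530]
cv2.imwrite("pics/sc1.png",cv2.resize(a,None,fx=2.6,fy=2.6,interpolation=cv2.INTER_CUBIC)); cv2.imwrite("pics/tc1.png",cv2.resize(b,None,fx=2.6,fy=2.6,interpolation=cv2.INTER_CUBIC))
E
```

```text
(no output)
```

View pics/sc1.png

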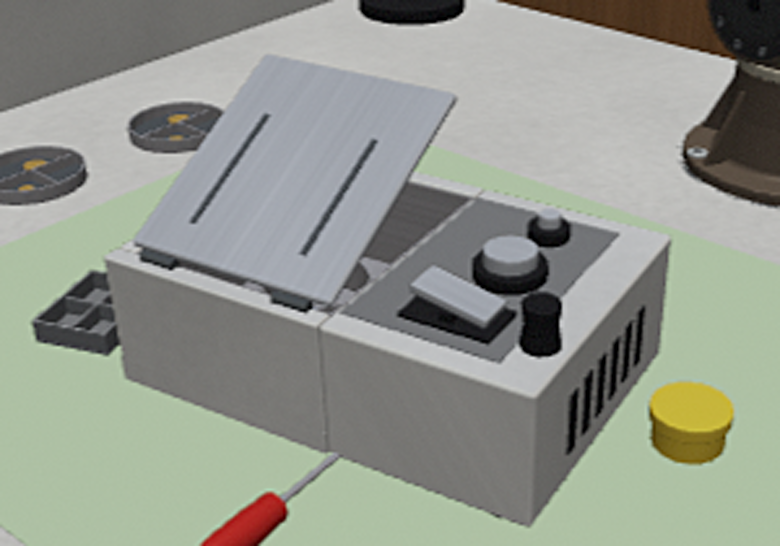

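View pics/tc1.png

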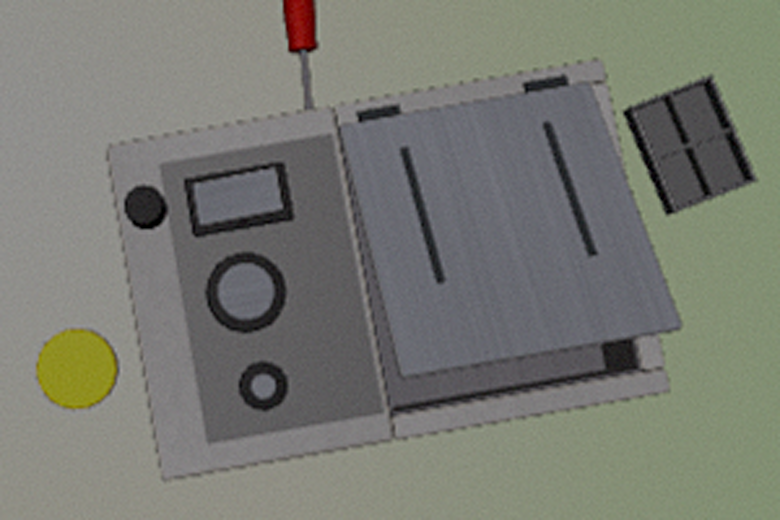

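```bash
cat > m.py <<'E'
from h import *
np.set_printoptions(precision=4,suppress=True)
s,t=capture("scene"),capture("top")
S=lambda x,y:(x/2.6+140-.3,y/2.6+130-.3); T=lambda x,y:(x/2.6+230-.3,y/2.6+140-.3)
P={}
for n,a,b in[("c_far+y",(535,398),(108,145)),("c_near+y",(668,240),(163,478)),("far-y",(107,257),(603,62)),("start",(512,248),(246,292)),("rockC",(460,297),(238,199)),("drain",(550,216),(263,387)),("lid+y",(455,97),(403,376)),("lid-y",(265,57),(681,328))]:
    P[n],g=tri(s,S(*a),t,T(*b)); print(n,P[n],"gap",round(g,4))
a,b,d=[P[k] for k in("c_far+y","c_near+y","far-y")]
ex=(a-b)[:2];ey=(a-d)[:2]; print("size",np.linalg.norm(ex),np.linalg.norm(ey),"yaw",np.degrees(np.arctan2(ex[1],ex[0])),np.degrees(np.arctan2(-ey[0],ey[1])))
# fit: pose (x,y,yaw) from top corners at z=.12 and the networks' button boxes
C=np.array([[.12,.18],[-.12,.18],[.12,-.18],[-.12,-.18]])
W=np.array([at_z(t,*T(*p),.12)[:2] for p in[(108,145),(163,478),(603,62),(668,390)]])
W2=np.array([at_z(s,*S(*p),.12)[:2] for p in[(535,398),(668,240),(107,257)]])
from scipy.optimize import least_squares
R=lambda q:np.array([[np.cos(q),-np.sin(q)],[np.sin(q),np.cos(q)]])
for nm,w in(("top",W),("scene",W2)):
    k=least_squares(lambda x:(C[:len(w)]@R(x[2]).T+x[:2]-w).ravel(),[.6,0,0]); print(nm,k.x[:2],np.degrees(k.x[2]),"rms",np.sqrt(np.mean(k.fun**2)))
    f=lambda x,y:R(k.x[2])@[x,y]+k.x[:2]
    for n in("start","rockC","drain"): print(n,"in cleaner",R(k.x[2]).T@(P[n][:2]-k.x[:2]))
    for n in("lid+y","lid-y"): print(n,"in cleaner",R(k.x[2]).T@(P[n][:2]-k.x[:2]),"ang",np.arcsin((P[n][2]-.12)/.2))
    for h in[("far",+.066),("mid",0),("near",-.066)]: print(h,f(h[1],.095))
E
python3 m.py
```

```text
c_far+y [0.6632 0.1355 0.1183] gap 0.0015
c_near+y [0.43   0.0936 0.1159] gap 0.0019
far-y [ 0.7229 -0.2169  0.1182] gap 0.0013
start [0.5576 0.0371 0.1441] gap 0.0006
rockC [0.6226 0.0426 0.1363] gap 0.0006
drain [0.4933 0.025  0.1396] gap 0.0004
lid+y [ 0.5016 -0.0613  0.2159] gap 0.0001
lid-y [ 0.5327 -0.2365  0.2154] gap 0.0023
size 0.23686462754473409 0.3574118463731999 yaw 10.203055796138688 9.621403506360945
top [ 0.5769 -0.0611] 9.787811024697012 rms 0.0020079845362010796
start in cleaner [-0.0024  0.1   ]
rockC in cleaner [0.0627 0.0944]
drain in cleaner [-0.0678  0.099 ]
lid+y in cleaner [-0.0743  0.0126] ang 0.4999841760282682
lid-y in cleaner [-0.0734 -0.1654] ang 0.49721055854730856
('far', 0.066) [0.6258 0.0438]
('mid', 0) [0.5608 0.0326]
('near', -0.066) [0.4957 0.0213]
scene [ 0.5792 -0.0589] 9.494979969540031 rms 0.003560679952005476
start in cleaner [-0.0055  0.0982]
rockC in cleaner [0.0595 0.093 ]
drain in cleaner [-0.071   0.0969]
lid+y in cleaner [-0.077   0.0105] ang 0.4999841760282682
lid-y in cleaner [-0.0752 -0.1675] ang 0.49721055854730856
('far', 0.066) [0.6287 0.0457]
('mid', 0) [0.5636 0.0348]
('near', -0.066) [0.4985 0.0239]
```

Top view shows the far rocker, middle start and near drain at about (321,216), (324,252) and (331,289) px. The scene view agrees, and heights and sizes check: lid about 0.50 rad, yaw about 9.8°. I'll close the fingers and travel above the lid with the tool y along the cleaner x.

```bash
python3 -m creep '[[0,0.33,-1,0.25,0,0,-6.84],[0,0.33,-1,0.25,0,0,-6.84],[0,0.33,-1,0.25,0,0,-6.84],[0,0.33,-1,0.25,0,0,-6.84],[0,0.33,-1,0.25,0,0,-6.84],[0,0.33,-1,0.25,0,0,-6.84],[0,0.33,-1,0.25,0,0,-6.84],[0,0.33,-1,0.25,0,0,-6.84]]' 20; python3 -c "
from plant import r;print(r.get_state()['joints'])"
```

```text
time_s: 1.67
tcp_pos: [0.3573, 0.4077, 0.277]
eef_rot: [-180.0, 0.0, -80.6]
contact_force: [0.2, -0.3, -0.0]
gripper_width: 0.0399
gripper_force: 0.0
[ 6.94932993e+01  6.24995418e+00 -1.15540604e+01 -7.38704251e-04
 -7.21719194e+01 -6.00870635e+01]
```

```bash
python3 -m creep '[[0,0.33,-1,0,0,0,0],[0,0.33,-1,0,0,0,0],[0,0.33,-1,0,0,0,0],[0,0.33,-1,0,0,0,0],[0,0.33,-1,0,0,0,0],[0,0.33,-1,0,0,0,0],[0,0.33,-1,0,0,0,0],[0,0.33,-1,0,0,0,0]]'; python3 -m creep '[[0,0.33,-1,0,0,0,0],[0,0.33,-1,0,0,0,0],[0,0.33,-1,0,0,0,0],[0,0.33,-1,0,0,0,0],[0,0.33,-1,0,0,0,0],[0,0.33,-1,0,0,0,0],[0,0.33,-1,0,0,0,0],[0,0.33,-1,0,0,0,0]]'; python3 -m creep '[[0,0.33,-1,0,0,0,0],[0,0.33,-1,0,0,0,0],[0,0.33,-1,0,0,0,0],[0,0.33,-1,0,0,0,0],[0,0.33,-1,0,0,0,0],[0,0.33,-1,0,0,0,0],[0,0,0,0,0,0,0],[0,0,0,0,0,0,0]]'
```

```text
time_s: 2.33
tcp_pos: [0.4232, 0.2078, 0.2769]
eef_rot: [-180.0, 0.0, -80.2]
contact_force: [0.3, -0.3, 1.1]
gripper_width: 0.0004
gripper_force: 0.0
time_s: 3.0
tcp_pos: [0.4893, 0.0077, 0.2769]
eef_rot: [-180.0, 0.0, -80.3]
contact_force: [0.5, -0.0, -0.2]
gripper_width: -0.0
gripper_force: 0.0
time_s: 3.67
tcp_pos: [0.5385, -0.1421, 0.2761]
eef_rot: [180.0, 0.0, -80.4]
contact_force: [-1.2, 0.2, 0.4]
gripper_width: 0.0004
gripper_force: 0.0
```

```bash
python3 -m creep '[[0,0,0,-0.5,0,0,0],[0,0,0,-0.5,0,0,0],[0,0,0,-0.5,0,0,0],[0,0,0,-0.5,0,0,0],[0,0,0,-0.4,0,0,0],[0,0,0,-0.4,0,0,0],[0,0,0,-0.4,0,0,0],[0,0,0,-0.4,0,0,0]]'
```

```text
time_s: 4.33
tcp_pos: [0.5388, -0.1407, 0.1864]
eef_rot: [-180.0, -0.0, -80.2]
contact_force: [-1.5, -0.6, 2.7]
gripper_width: 0.0011
gripper_force: 1.1
```

```bash
python3 -m creep '[[0,0,0,-0.3,0,0,0],[0,0,0,-0.3,0,0,0],[0,0,0,-0.3,0,0,0],[0,0,0,-0.3,0,0,0],[0,0,0,-0.3,0,0,0],[0,0,0,-0.2,0,0,0],[0,0,0,-0.2,0,0,0],[0,0,0,-0.2,0,0,0]]'
```

```text
time_s: 5.0
tcp_pos: [0.5385, -0.141, 0.1335]
eef_rot: [180.0, 0.0, -80.3]
contact_force: [-1.4, -0.3, 2.2]
gripper_width: 0.0003
gripper_force: 1.1
```

```bash
python3 -m creep '[[0,0,0,-0.1,0,0,0],[0,0,0,-0.1,0,0,0],[0,0,0,0,0,0,0],[0,0,0,0,0,0,0]]'
```

```text
time_s: 5.33
tcp_pos: [0.5384, -0.1411, 0.1302]
eef_rot: [-180.0, -0.0, -80.2]
contact_force: [-6.0, 0.5, 10.9]
gripper_width: 0.0
gripper_force: 5.7
```

```bash
python3 -m creep '[[0,0,0,-0.08,0,0,0],[0,0,0,0,0,0,0],[0,0,0,0,0,0,0]]'; python3 -m creep '[[0,0,0,0.2,0,0,0],[0,0,0,0.6,0,0,0],[0,0,0,1,0,0,0],[0,0,0,1,0,0,0],[0,0,0,0,0,0,0]]'
python3 - <<'E'
from h import *
np.set_printoptions(precision=4,suppress=True)
c=capture("scene"); t=capture("top")
cv2.imwrite("pics/sc2.png",cv2.resize(c["frame"][130:340,140:440,::-1],None,fx=2.6,fy=2.6,interpolation=cv2.INTER_CUBIC))
for n in("rocker","start","drain","lid"): print(n,[(np.round(o["bbox"],1).tolist(),round(o["conf"],2)) for q in(c,t) for o in search_frame(q,n)[:2]])
E
```

```text
time_s: 5.58
tcp_pos: [0.5385, -0.1411, 0.1299]
eef_rot: [-179.9, -0.1, -80.2]
contact_force: [-11.6, 3.7, 25.3]
gripper_width: 0.0006
gripper_force: 12.9
time_s: 6.0
tcp_pos: [0.5416, -0.1412, 0.2022]
eef_rot: [-179.5, -0.1, -80.2]
contact_force: [0.1, 0.1, 0.8]
gripper_width: 0.0005
gripper_force: 0.0
rocker [([296.2, 233.0, 332.1, 256.2], 0.7), ([345.1, 212.1, 357.8, 218.5], 0.37), ([304.6, 204.1, 337.3, 215.1], 0.71)]
start [([323.9, 222.3, 344.0, 236.2], 0.69), ([307.8, 202.7, 338.5, 214.7], 0.41), ([272.1, 162.6, 471.3, 218.9], 0.4)]
drain [([346.8, 209.3, 355.8, 218.7], 0.62), ([180.3, 184.3, 396.2, 329.7], 0.28)]
lid [([345.2, 213.5, 357.9, 219.3], 0.61), ([365.5, 171.7, 458.0, 210.3], 0.69), ([304.2, 205.3, 338.0, 214.7], 0.33)]
```

View pics/sc2.png

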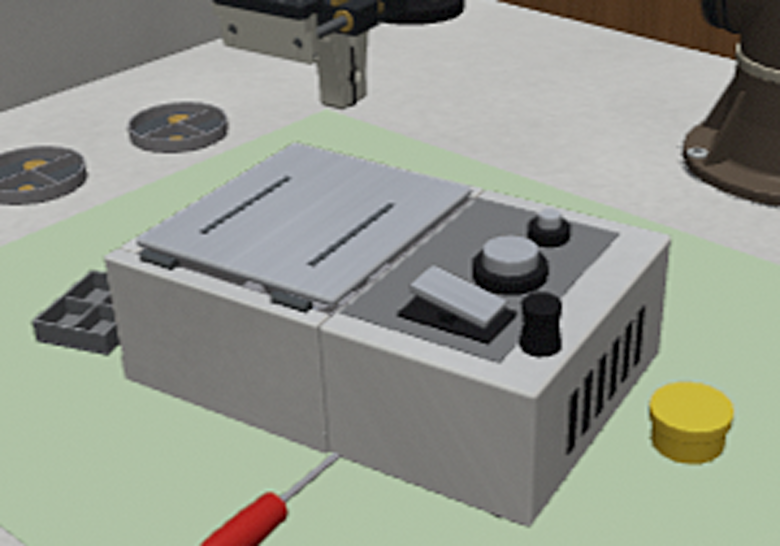

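The lid lies flat and closed, the rest is untouched, and the rocker's raised end is at about (425,275) in the crop. Next is the rocker.

```bash
python3 -m creep '[[0,0.49,0.91,0,0,0,0],[0,0.49,0.91,0,0,0,0],[0,0.49,0.91,0,0,0,0],[0,0.49,0.91,0,0,0,0],[0,0.49,0.91,0,0,0,0],[0,0.49,0.91,0,0,0,0],[0,0.49,0.91,0,0,0,0],[0,0,0,0,0,0,0]]'; python3 -m creep '[[0,0,0,-0.5,0,0,0],[0,0,0,-0.5,0,0,0],[0,0,0,-0.5,0,0,0],[0,0,0,-0.4,0,0,0],[0,0,0,0,0,0,0]]'
```

```text
time_s: 7.17
tcp_pos: [0.6261, 0.0215, 0.1962]
eef_rot: [-180.0, -0.0, -80.1]
contact_force: [0.2, 0.0, 0.2]
gripper_width: 0.0005
gripper_force: 0.0
time_s: 7.58
tcp_pos: [0.6231, 0.0178, 0.1471]
eef_rot: [179.8, -0.0, -80.3]
contact_force: [-0.2, 0.2, -1.3]
gripper_width: 0.0003
gripper_force: 0.0
```

```bash
python3 -m creep '[[0,0.1,0,0,0,0,0],[0,0,0,-0.1,0,0,0],[0,0,0,-0.1,0,0,0],[0,0,0,-0.1,0,0,0],[0,0,0,-0.1,0,0,0],[0,0,0,0,0,0,0]]'
```

```text
time_s: 8.08
tcp_pos: [0.6273, 0.018, 0.1399]
eef_rot: [-179.9, -0.0, -80.3]
contact_force: [0.2, -1.8, 2.4]
gripper_width: 0.0001
gripper_force: 1.3
```

```bash
python3 -m creep '[[0,0,0,-0.1,0,0,0],[0,0,0,-0.1,0,0,0],[0,0,0,0,0,0,0],[0,0,0,0,0,0,0]]'
```

```text
time_s: 8.42
tcp_pos: [0.6276, 0.0175, 0.1376]
eef_rot: [-179.8, -0.1, -80.2]
contact_force: [-4.8, -3.8, 18.0]
gripper_width: 0.0004
gripper_force: 9.4
```

```bash
python3 -m creep '[[0,0,0,-0.05,0,0,0],[0,0,0,0,0,0,0]]'; python3 -m creep '[[0,0,0,0.3,0,0,0],[0,0,0,0.6,0,0,0],[0,0,0,0.8,0,0,0],[0,0,0,0.3,0,0,0],[0,-0.6,0.2,0,0,0,0],[0,-1,0.2,0,0,0,0],[0,-1,0.2,0,0,0,0],[0,0,0,0,0,0,0]]';  python3 - <<'E'
from h import *
c=capture("scene"); t=capture("top")
cv2.imwrite("pics/sc3.png",cv2.resize(c["frame"][180:300,270:420,::-1],None,fx=4,fy=4,interpolation=cv2.INTER_CUBIC))
E
```

```text
time_s: 8.58
tcp_pos: [0.6277, 0.0175, 0.1374]
eef_rot: [-179.8, -0.1, -80.2]
contact_force: [-8.9, -3.3, 25.0]
gripper_width: 0.0003
gripper_force: 12.4
time_s: 9.25
tcp_pos: [0.5577, 0.0337, 0.1828]
eef_rot: [179.9, 0.1, -80.3]
contact_force: [-0.9, 0.8, -0.1]
gripper_width: 0.0003
gripper_force: 0.0
```

View pics/sc3.png

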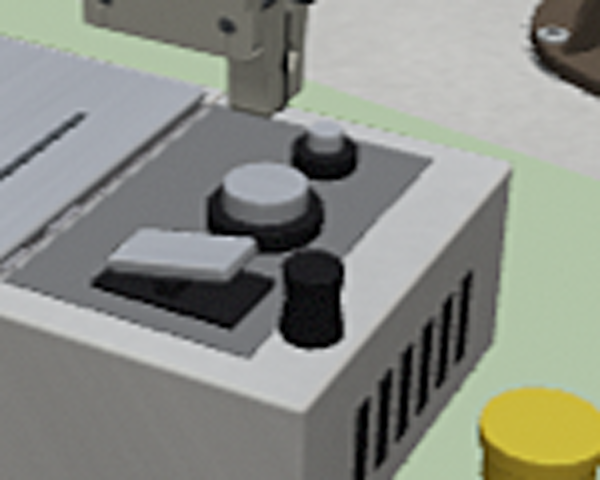

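The rocker now leans the other way, with its lid end low at (115,260). The finger at (265,105) hangs over the start cap at (265,190), so I'll press it.

```bash
python3 -m creep '[[0,0.05,0.1,-0.5,0,0,0],[0,0,0,-0.5,0,0,0],[0,0,0,-0.3,0,0,0],[0,0,0,-0.2,0,0,0],[0,0,0,-0.15,0,0,0],[0,0,0,-0.15,0,0,0],[0,0,0,-0.1,0,0,0],[0,0,0,0,0,0,0]]'
```

```text
time_s: 10.02
tcp_pos: [0.5632, 0.0356, 0.1364]
eef_rot: [-180.0, -0.0, -80.2]
contact_force: [-2.8, -1.1, 5.1]
gripper_width: 0.0003
gripper_force: 2.4
```

```bash
python3 -m creep '[[0,0,0,-0.1,0,0,0],[0,0,0,-0.05,0,0,0],[0,0,0,0,0,0,0]]'
```

```text
time_s: 10.27
tcp_pos: [0.5634, 0.0356, 0.1358]
eef_rot: [-179.9, -0.0, -80.2]
contact_force: [-12.6, 1.9, 28.5]
gripper_width: 0.0
gripper_force: 14.1
```

Hard stop reached at z=0.136 m (8 mm of travel). I'll hold for about 0.5 s, then release upward.

```bash
python3 -m creep '[[0,0,0,0,0,0,0],[0,0,0,0,0,0,0],[0,0,0,0,0,0,0],[0,0,0,0,0,0,0]]'; python3 -m creep '[[0,0,0,0.4,0,0,0],[0,0,0,1,0,0,0],[0,0,0,1,0,0,0],[0,0,0,1,0,0,0],[0,0,0,1,0,0,0],[0,0,0,0,0,0,0],[0,0,0,0,0,0,0]]';  python3 - <<'E'
from h import *
c=capture("scene"); t=capture("top")
cv2.imwrite("pics/sc4.png",cv2.resize(c["frame"][130:340,140:440,::-1],None,fx=2.6,fy=2.6,interpolation=cv2.INTER_CUBIC))
E
```

```text
time_s: 10.6
tcp_pos: [0.5635, 0.0356, 0.1358]
eef_rot: [-179.9, -0.0, -80.2]
contact_force: [-12.7, 2.4, 27.0]
gripper_width: 0.0006
gripper_force: 14.2
time_s: 11.18
tcp_pos: [0.5641, 0.0361, 0.2439]
eef_rot: [-179.8, 0.0, -80.3]
contact_force: [-1.0, 0.1, 0.0]
gripper_width: 0.0004
gripper_force: 0.0
```

View pics/sc4.png

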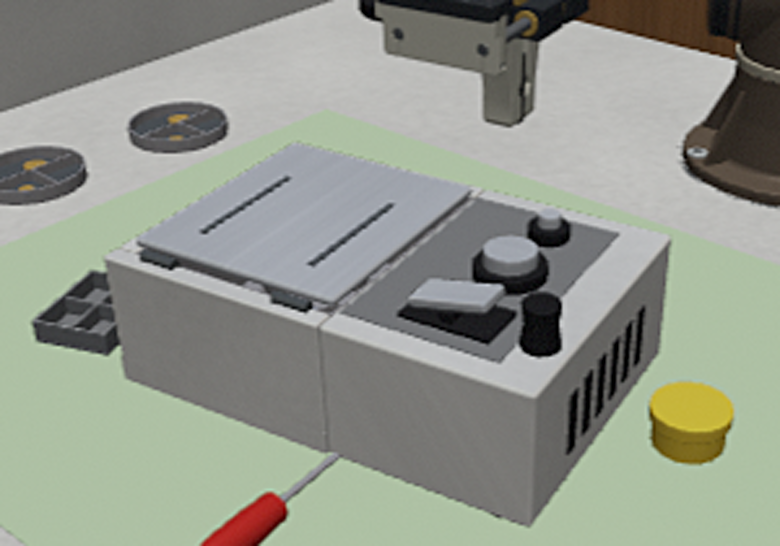

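The picture shows the lid shut, the rocker over at (455,295), the start cap back up at (512,250), the bystanders unmoved and the hand 100 mm clear.

```bash
python3 -c "
from plant import close_job;print(close_job())"
```

```text
the job is handed in; nothing more can be done
None
```

I handed the job in: the lid is shut, the rocker is fully on, and the start button was pressed to its stop, held about half a second and released. The last picture shows the drain button and bystanders undisturbed and the hand clear; the hand-in returned no verdict.

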